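# Shim the gap in the robot test course

## Task

The little road of our robot test course has a gap in the middle. Fill the gap with the spacer plates whose thicknesses together bring it level with the road: lay them flat in it one on top of the other, long side along the road and centred in the gap. Leave the plate you do not need lying where it is.

Things in the scene. Friction and masses are not known exactly. Their poses are not given: they have to be found in the camera images.
- gap_floor (a point): Centre of the floor of the gap in the fixed model road (60 mm wide, white blocks beside the gap, grey ramps). x along the road, y across, z up. The black floor lies 6 mm above the table, the road surface 40 mm above the floor. The gap is 80 mm long in x between the 45 mm long blocks, and open on both y sides, where fingers can straddle a plate. The ramps end 170 mm from here.
- spacer_red: Red plastic spacer plate with small black holes, loose, lying flat on the table: 60 mm (its x) by 48 mm (its y) and 16 mm thick (z), about 30 g. Origin: centre of its underside, z up.
- spacer_blue: Blue plastic spacer plate with small black holes, loose, lying flat on the table: 60 mm (its x) by 48 mm (its y) and 24 mm thick (z), about 45 g. Origin: centre of its underside, z up.
- spacer_yellow: Yellow plastic spacer plate with small black holes, loose, lying flat on the table: 60 mm (its x) by 48 mm (its y) and 32 mm thick (z), about 60 g. Origin: centre of its underside, z up.
Mind the look-alikes: they are no part of the job. Several things have the shape of the spacer_blue; the one meant has the colours described above.

How it is judged:
By the outcome, as a careful person would: the job done as asked, in the order asked, and still so for the second after the job is handed in, with the robot touching nothing.
It also fails if it takes over 61 s, if anything falls off the work surface, if the arm or the gripper's body presses on something with over 40 N, if the wrist force passes 120 N, or if a joint passes its speed limit or range.

## Robot

A 7-joint arm with a two-finger parallel gripper is mounted at the origin on the work surface. World frame = base frame: x ahead of the robot, y to its left, z up, the work surface at z = 0. Lengths are in m, angles in degrees, forces in N, time in s.
With the tool pointing down it reaches from about 0.425 to 0.875 m from the base axis. Payload 4.7 kg.
Tool frame: the origin (TCP) lies midway between the tips of the shut fingers; the grasp point (between the pads) lies 19 mm behind it; z points along the fingers, y is the line along which they close (so a half turn about z gives the same grasp; the last joint's range is limited). The gripper opens to 87 mm and grips with 3 to 60 N. Pads are 19 mm wide; open, the fingers measure 117 mm over their backs; the gripper's body (75 mm by 190 mm) begins 51 mm behind the grasp point.
Start: joints at [76.61, 18.392, -4.016, 83.108, 1.295, 78.541, -3.26], TCP at [0.159, -0.63, 0.223] pointing down, gripper open.
Joint ranges: [-163.93, 163.93], [-17.29, 119.83], [-79.2, 71.16], [3.27, 140.29], [-89.18, 269.18], [5.43, 117.66], [-154.24, 154.24]. Speed limits (degrees/s): [147.25, 147.25, 180, 180, 180, 180, 180].

## Interface

Orientations are given as [roll, pitch, yaw] about the fixed x, y, z axes, in that order (R = Rz(yaw) Ry(pitch) Rx(roll)).
In Python, from cell import ctrl, snapshot, camera_model, ticket, finder gives the robot as it stands. The module is installed in compiled form; this text tells all that it offers.
- The arm moves only by the tool drive_tool, never from a script. Its argument "motion" is a list that holds one entry, the list of rows, each a list of 6 numbers: the shift along the tool's x, y, z in mm, then the turn, a rotation vector about the tool's x, y, z in degrees. In form: [[[tx, ty, tz, rx, ry, rz], ...]]. A call has 1 to 12 rows; each row shifts and turns the commanded pose from where the row before left it, along the tool's axes as they then stand; what a row does not reach is not made up. A row lasts 1/12 s, in which the tool goes at most 41.7 mm and 7.16 degrees, less where a joint would pass 70% of its speed; a pose out of reach is approached as far as the arm can. A call with a gripper value outside its range is refused whole. "gripper" is the opening, from 0 (shut) to 1 (fully open), set as the call begins (left out, the last holds). The fingers move at their own pace and stop on an object; "force" is the grip in N (left out, the last holds). Time passes only in rows, so rows that do not move let the fingers close. It gives the time, the measured TCP pose, the force, the opening and the grip force at its end, in the units of the state.
- ctrl.get_state(): the state, without advancing time (a new reading comes with each control period).
- snapshot(name): name is "scene" or "top" or "wrist"; returns (picture, depth): 480x640x3 uint8, red, green, blue; 480x640 float32, m along the optical axis (not along the pixel's ray), 0 where there is no reading.
- camera_model(name): a dict with "fx", "fy", "cx", "cy" (pixels), "position" and "attitude" of the camera in the world. Camera axes: x right, y down, z forward; pixel columns grow to the right and rows downward; lengths in m; the calibration is good to about 2 mm. A picture is of the moment at which its call begins: read the wrist's pose just before it. camera_model takes no time and is no camera call; for the wrist camera it gives the pose at the moment of the call.
- ticket.hand_in(): hands the job in; it is judged then, once.
Trained networks look in the newest picture that a camera, given by its name, has taken for a name from the list of things; names that differ only in an ending like _2 or _b are one class to them, and where a whole thing is asked for, a point or a joint stands for the part that bears it (a point fixed in the world has none). Each returns a list of dicts, best first, with "score" (0 to 1); they miss things now and then, are a little off and sometimes report something else, mostly with a low value. They report only what shows in the picture. A call takes as long as a camera call. They do not tell look-alikes from the thing itself.
- finder.masks_of(camera, label): "pixels" (480x640 bool, what is visible of it) and "rect" ([left, top, right, bottom] in pixels, round what is visible of it).
- finder.mark_of(camera, label): "xy" ([column, row] in pixels: a listed point, or the origin of a listed thing).
The state is a dict: "clock": time; "joints": joint angles; "qd": joint speeds; "effort": joint torques, N m; "position": TCP position; "ee_rot": TCP orientation; "force": force on the tool from outside, world axes, zero at the start; "moment": the same for the moment, N m; "grip_width": finger opening in m; "grasp_force": force on a finger pad.
Only numpy, scipy, OpenCV 4.12 (cv2) and the standard library are available. Lean on these libraries where they do the work, as an engineer would, in place of code of your own. Each camera call takes 0.05 s, during which the arm holds its last target. There are 200 camera calls.

## Working session

There is one attempt and no reset: what is moved stays moved. The work goes in short steps, Python scripts to look and compute and a tool call to move; the robot and the scene stay as the last step left them, time stands still between calls to the robot, and variables do not carry over. Pictures are saved under pics/ and viewed, at most 10 in all, crops included, and the job is handed in when it is done.

Besides the shell and the picture viewer there is one more tool, called as name([rows], argument=value, ...), one row to a line, values as JSON. drive_tool: Moves the arm, as the interface text tells. Its arguments: {"type":"object","properties":{"motion":{"type":"array","items":{"type":"array","items":{"type":"array","items":{"type":"number"}}}},"gripper":{"type":"number"},"force":{"type":"number"}},"required":["motion"]}

```bash
mkdir -p pics
cat > h.py <<'E'
import numpy as np, cv2
from scipy.spatial.transform import Rotation as R
from cell import ctrl, snapshot, camera_model, ticket, finder
def cm(n):
    return camera_model(n)
def Rc(m):
    a=np.array(m["attitude"],float)
    return a if a.shape==(3,3) else R.from_euler('xyz',a,degrees=True).as_matrix()
def w(m,u,v,d):
    p=np.stack([(u-m["cx"])/m["fx"]*d,(v-m["cy"])/m["fy"]*d,d],-1)
    return p@Rc(m).T+np.array(m["position"])
def save(n,im): cv2.imwrite("pics/"+n,im[:,:,::-1])
E
python3 - <<'E'
from h import *
s=ctrl.get_state();print(s)
for c in("top","scene"):
    m=cm(c);print(c,m)
    im,d=snapshot(c);save(c+"1.png",im);np.savez(c,im=im,d=d)
    for l in("spacer_red","spacer_blue","spacer_yellow","gap_floor"):
        for r in finder.masks_of(c,l)[:5] if l!="gap_floor" else []:
            k=r["pixels"]&(d>0);v,u=np.nonzero(k);P=w(m,u,v,d[k])
            print(l,round(r["score"],2),r["rect"],np.median(P,0).round(3),np.percentile(P[:,2],[10,90]).round(3),im[k].mean(0).round())
        print(l,[(round(r["score"],2),r["xy"]) for r in finder.mark_of(c,l)[:5]])
E
```

```text
{'clock': 0.0, 'joints': array([76.60800402, 18.43964196, -4.01509408, 83.17682615,  1.29562759,
       78.53927632, -3.25997555]), 'qd': array([-0.05213686, -0.02069449,  0.06756627, -0.03973058, -0.03868107,
       -0.06795249, -0.01581816]), 'effort': array([-8.23513310e-04, -4.91282737e+01, -4.04027542e-01, -3.12526989e+01,
       -6.39628479e-02,  4.37894999e-02,  1.86627576e-04]), 'position': array([ 0.15925284, -0.62961097,  0.22143799]), 'ee_rot': array([-1.79889533e+02,  6.52196050e-03,  1.42015292e+01]), 'force': array([ 0.21144926,  0.68475716, -0.66642698]), 'moment': array([ 0.05615163,  0.02868609, -0.03985469]), 'grasp_force': 0.0, 'grip_width': 0.08723779165056228}
top {'fx': 503.3522122805097, 'fy': 503.3522122805097, 'cx': 317.0018599685559, 'cy': 243.38300493292618, 'position': array([ 0.33669701, -0.04557133,  0.90421378]), 'attitude': array([-168.10303813,    0.44637715,  -94.67719027])}
spacer_red 0.69 [331.3, 184.7, 366.2, 220.7] [ 0.599 -0.119  0.016] [0.013 0.018] [146.  35.  29.]
spacer_red [(0.81, [346.5, 203.7])]
spacer_blue 0.78 [368.1, 297.8, 409.1, 340.
[... 732 characters left out ...]
39.49695129])}
spacer_red 0.64 [206.3, 240.5, 260.1, 283.1] [ 0.603 -0.112  0.016] [0.008 0.018] [108.  21.  17.]
spacer_red [(0.92, [234.9, 267.0])]
spacer_blue 0.79 [361.9, 229.6, 409.6, 265.3] [0.421 0.008 0.024] [0.009 0.025] [138.  73.  83.]
spacer_blue 0.69 [290.9, 201.7, 341.4, 244.2] [ 0.471 -0.094  0.024] [0.009 0.026] [19. 46. 90.]
spacer_blue 0.67 [310.8, 159.0, 344.5, 195.7] [ 0.387 -0.16   0.024] [0.008 0.026] [65. 29. 75.]
spacer_blue [(0.78, [314.8, 226.9]), (0.76, [386.0, 250.3]), (0.7, [327.3, 183.1])]
spacer_yellow 0.61 [209.0, 144.2, 251.5, 184.5] [ 0.494 -0.283  0.031] [0.004 0.033] [123. 102.  34.]
spacer_yellow [(0.87, [233.1, 169.6])]
gap_floor [(0.96, [382.3, 403.6])]
```

View pictures.

View pics/top1.png

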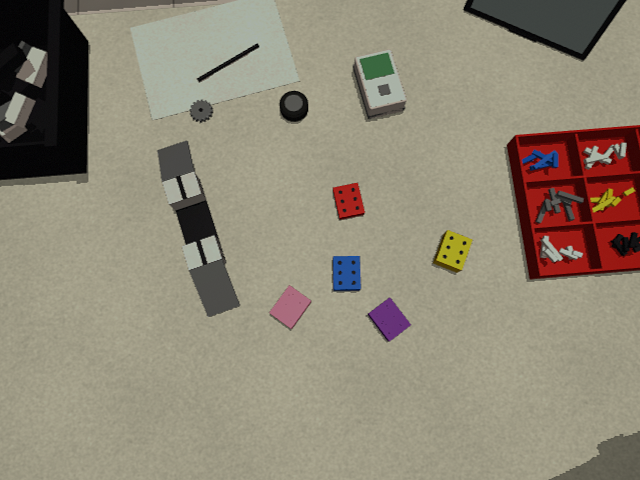

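View pics/scene1.png

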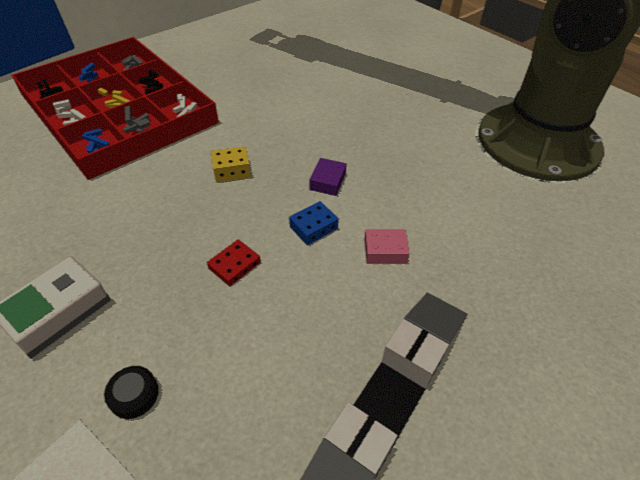

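Run:
```python
import numpy as np,cv2
im=np.load("top.npz")["im"][150:350,180:430]
cv2.imwrite("pics/crop1.png",cv2.resize(im,None,fx=3,fy=3,interpolation=cv2.INTER_CUBIC)[:,:,::-1])
```

```text
(no output)
```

View pics/crop1.png

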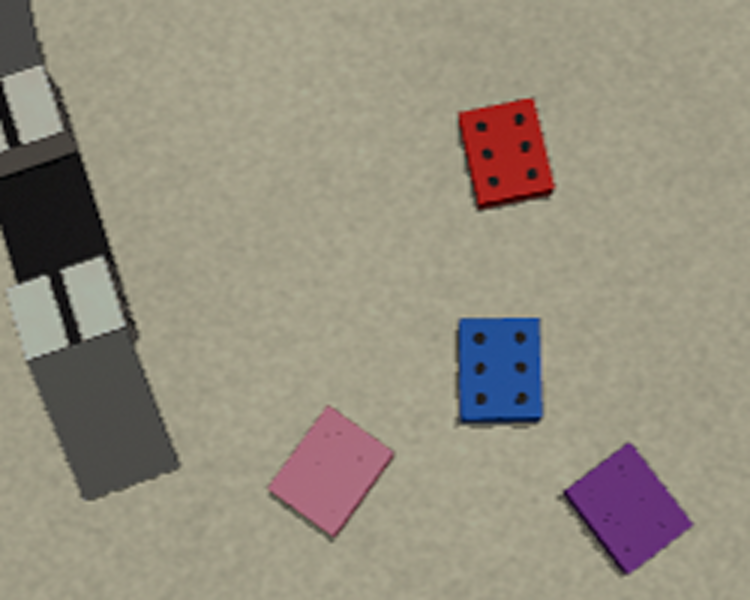

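Blue candidates in the top view are blue (347,275), purple (389,320) and pink (291,307). Only the one at (347,275) is blue with black holes, and the crop confirms it. I'll use red 16 + blue 24 = 40 mm and leave yellow, at (452,251). The gap is at about (197,226).

```bash
cat >> h.py <<'E'
def rect(P):
    (c,s,a)=cv2.minAreaRect(P[:,:2].astype(np.float32)*1000)
    if s[0]<s[1]: a+=90
    return np.round(c,1),np.round(sorted(s),1),round((a+90)%180-90,1)
def plates(c,im,d,m):
    hsv=cv2.cvtColor(im,cv2.COLOR_RGB2HSV).astype(int);v,u=np.mgrid[:480,:640]
    P=w(m,u,v,d)
    H,S,V=hsv[...,0],hsv[...,1],hsv[...,2]
    for n,k,h in(("red",((H<8)|(H>172))&(S>120),.016),("blue",(abs(H-109)<10)&(S>120),.024),):
        for sh in np.unique(1):
            k=k&(d>0)&(P[...,2]>h-.006)&(P[...,2]<h+.05)
            k=cv2.morphologyEx(k.astype(np.uint8),cv2.MORPH_CLOSE,np.ones((7,7)))
            N,L,st,ce=cv2.connectedComponentsWithStats(k)
            for i in range(1,N):
                if 300<st[i,4]<60000:
                    Q=P[(L==i)&(d>0)]
                    print(c,n,st[i],rect(Q),"z",np.median(Q[:,2]).round(4))
E
python3 - <<'E'
from h import *
for c in("top","scene"):
    z=np.load(c+".npz");im,d=z["im"],z["d"];m=cm(c)
    plates(c,im,d,m)
    v,u=np.mgrid[:480,:640];P=w(m,u,v,d)
    g={"top":(197.5,226.4),"scene":(382.3,403.6)}[c]
    q=P[int(g[1])-3:int(g[1])+4,int(g[0])-3:int(g[0])+4].reshape(-1,3);q=np.median(q,0);print("gapmark",q.round(4))
    near=(d>0)&(np.hypot(P[...,0]-q[0],P[...,1]-q[1])<.13)
    k=near&(abs(P[...,2]-.046)<.006)
    N,L,st,ce=cv2.connectedComponentsWithStats(k.astype(np.uint8))
    for i in range(1,N):
        if st[i,4]>200: print(" block",rect(P[L==i]),np.median(P[L==i][:,2]).round(4), P[L==i].mean(0).round(4))
    print(" all",rect(P[k]))
    k=near&(abs(P[...,2]-.006)<.004)&(im.max(2)<40);print(" floor",rect(P[k]),k.sum(),np.median(P[k][:,2]))
E
```

```text
top red [ 509  125  131  154 6525] (array([ 560.5, -554.6]), array([252.3, 262.3]), -0.1) z 0.0301
top red [333 183  32  36 826] (array([ 599.9, -118. ]), array([47. , 60.4]), 7.3) z 0.0162
top blue [523 150  35  20 459] (array([ 644.7, -474.3]), array([37.9, 63.3]), 89.6) z 0.0281
top blue [333 256  28  34 896] (array([ 465.6, -101.4]), array([46.3, 59.8]), -3.6) z 0.0242
gapmark [0.5765 0.1631 0.007 ]
 block (array([648.2, 181.2]), array([60.4, 65.7]), 14.3) 0.0465 [0.645  0.1804 0.0462]
 block (array([509.2, 144.9]), array([60.8, 64.9]), 15.0) 0.0463 [0.5098 0.1447 0.046 ]
 all (array([579.2, 163.3]), array([ 60.8, 212.1]), 14.7)
 floor (array([582.1, 164.8]), array([59.3, 74. ]), 14.6) 1100 0.006721988228819753
scene red [   11    37   207   139 12645] (array([ 559.1, -599.4]), array([261.4, 348.1]), 90.0) z 0.029
scene red [ 365  230   44   31 1230] (array([416.3,   4.1]), array([48.1, 59.3]), -40.2) z 0.0242
scene red [ 207  239   53   44 1237] (array([ 600.6, -117.2]), array([48.4, 60.8]), 6.8) z 0.0164
scene blue [ 82 129  27  23 340] (array([ 638.8, -497.7]), array([35.9, 76.8]), 78.8) z 0.0324
scene blue [290 202  48  36 992] (array([ 466.2, -100.5]), array([48.3, 60.6]), -4.7) z 0.0244
gapmark [0.5838 0.1626 0.0061]
 block (array([510.7, 146. ]), array([60.2, 64.4]), 14.6) 0.0461 [0.515  0.1481 0.0458]
 block (array([648.3, 182.1]), array([60.2, 63.3]), 14.7) 0.046 [0.648  0.1823 0.0457]
 all (array([580.7, 164.4]), array([ 60.2, 209.2]), 14.7)
 floor (array([577.1, 164.1]), array([58.8, 76.9]), 14.7) 2730 0.0062268273484429315
```

```bash
cat >> h.py <<'E'
def plan(x,y,z,yaw):
    """total turn (done first), then total shift in the turned tool frame; mm, deg"""
    s=ctrl.get_state();R0=R.from_euler('xyz',s["ee_rot"],degrees=True);R1=R.from_euler('xyz',[180,0,yaw],degrees=True)
    print("at",(s["position"]*1000).round(1),s["ee_rot"].round(2),"t",s["clock"])
    print("turn",(R0.inv()*R1).as_rotvec(degrees=True).round(2),"shift",R1.inv().apply(np.array([x,y,z])-s["position"]*1000).round(1))
E
python3 -c "
from h import *
plan(466,-101,150,-4.2)"
```

```text
at [ 159.4 -630.2  222.6] [179.99   0.    14.2 ] t 0.8
turn [1.00e-02 0.00e+00 1.84e+01] shift [ 267.  -550.2   72.6]
```

drive_tool([
  [[0, 0, 0, 0, 0, 6.1], [0, 0, 0, 0, 0, 6.1], [0, 0, 0, 0, 0, 6.2], [14, -29, 0, 0, 0, 0], [14, -29, 0, 0, 0, 0], [14, -29, 0, 0, 0, 0], [14, -29, 0, 0, 0, 0], [14, -29, 0, 0, 0, 0], [14, -29, 0, 0, 0, 0], [14, -29, 0, 0, 0, 0], [14, -29, 0, 0, 0, 0], [14, -29, 0, 0, 0, 0]],
], gripper=1)

```text
clock: 1.8
position: [0.3048, -0.3777, 0.2228]
ee_rot: [180.0, -0.0, -4.2]
force: [0.3, -0.1, -0.0]
grip_width: 0.0868
grasp_force: 0.0
```

drive_tool([
  [[14, -29, 8, 0, 0, 0], [14, -29, 8, 0, 0, 0], [14, -29, 8, 0, 0, 0], [14, -29, 8, 0, 0, 0], [14, -29, 8, 0, 0, 0], [14, -29, 8, 0, 0, 0], [14, -29, 8, 0, 0, 0], [14, -29, 8, 0, 0, 0], [14, -29, 8, 0, 0, 0], [15, -28, 0, 0, 0, 0], [0, 0, 0, 0, 0, 0], [0, 0, 0, 0, 0, 0]],
])

```text
clock: 2.8
position: [0.4667, -0.0993, 0.1507]
ee_rot: [-180.0, -0.0, -3.9]
force: [-0.1, 0.2, -0.6]
grip_width: 0.0868
grasp_force: 0.0
```

Run:
```python
from h import *
m=cm("wrist");im,d=snapshot("wrist");save("w1.png",im);print(m["position"],m["attitude"])
plates("wrist",im,d,m)
plan(466,-101,60,-4.2)
```

```text
[ 0.54034691 -0.10474469  0.31343797] [ 1.64676218e+02  2.61580150e-02 -9.39856720e+01]
wrist red [ 297    0   84   90 5582] (array([ 600.3, -118.9]), array([47.6, 56. ]), 7.2) z 0.0166
wrist red [193 255  56  36 347] (array([439.3, -17. ]), array([ 2.1, 46.3]), 50.3) z 0.0174
wrist blue [ 295  192   66   79 5020] (array([ 467.9, -102. ]), array([47.5, 59.7]), -3.8) z 0.0246
at [ 466.1 -101.   150.6] [179.97   0.    -4.11] t 2.85
turn [0.03 0.   0.09] shift [-0.1 -0.  90.6]
```

View pics/w1.png

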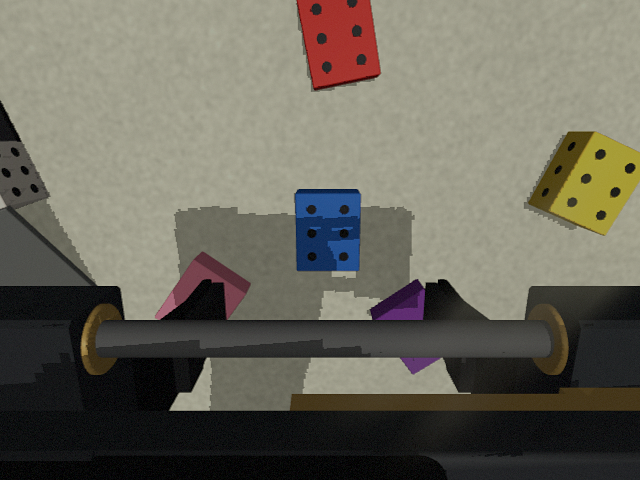

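The wrist view shows the blue plate at (328,230), midway between the fingers. Red is at the top (338,40). The three views agree within 2 mm, so I'm going down.

drive_tool([
  [[0, 0, 25, 0, 0, 0], [0, 0, 25, 0, 0, 0], [0, 0, 25, 0, 0, 0], [0, 0, 25, 0, 0, 0], [0, 0, 20, 0, 0, 0], [0, 0, 14, 0, 0, 0], [0, 0, 8, 0, 0, 0], [0, 0, 4, 0, 0, 0], [0, 0, 0, 0, 0, 0], [0, 0, 0, 0, 0, 0]],
])

```text
clock: 3.68
position: [0.4665, -0.1019, 0.0052]
ee_rot: [180.0, -0.1, -4.2]
force: [0.5, 0.2, 0.9]
grip_width: 0.0871
grasp_force: 0.0
```

drive_tool([
  [[0, 0, 0, 0, 0, 0], [0, 0, 0, 0, 0, 0], [0, 0, 0, 0, 0, 0], [0, 0, 0, 0, 0, 0], [0, 0, 0, 0, 0, 0], [0, 0, 0, 0, 0, 0], [0, 0, 0, 0, 0, 0], [0, 0, 0, 0, 0, 0], [0, 0, 0, 0, 0, 0], [0, 0, 0, 0, 0, 0], [0, 0, 0, 0, 0, 0], [0, 0, 0, 0, 0, 0]],
], gripper=0.3, force=15)

```text
clock: 4.68
position: [0.466, -0.1012, 0.0046]
ee_rot: [180.0, 0.0, -4.2]
force: [0.4, 0.3, 1.3]
grip_width: 0.0476
grasp_force: 15.0
```

drive_tool([
  [[0, 0, -10, 0, 0, 0], [0, 0, -20, 0, 0, 0], [0, 0, -25, 0, 0, 0], [0, 0, -25, 0, 0, 0], [0, 0, -20, 0, 0, 0], [0, 0, 0, 0, 0, 0], [0, 0, 0, 0, 0, 0]],
])

```text
clock: 5.27
position: [0.4669, -0.1015, 0.106]
ee_rot: [179.9, -0.2, -4.2]
force: [-0.7, -0.2, -1.3]
grip_width: 0.0479
grasp_force: 15.0
```

```bash
python3 -c "
from h import *
plan(580,164,105,14.7)"
```

```text
at [ 466.9 -101.5  106. ] [ 1.7993e+02 -1.6000e-01 -4.2100e+00] t 5.2667
turn [  0.1   -0.15 -18.91] shift [ 176.8 -228.1    1. ]
```

drive_tool([
  [[0, 0, 0, 0, 0, -6.3], [0, 0, 0, 0, 0, -6.3], [0, 0, 0, 0, 0, -6.3], [9, -11, 0, 0, 0, 0], [20, -26, 0, 0, 0, 0], [22, -28, 0, 0, 0, 0], [22, -28, 0, 0, 0, 0], [22, -28, 0, 0, 0, 0], [22, -28, 0, 0, 0, 0], [22, -28, 0, 0, 0, 0], [20, -26, 0, 0, 0, 0], [18, -25, 0, 0, 0, 0]],
])

```text
clock: 6.27
position: [0.5788, 0.166, 0.1028]
ee_rot: [-180.0, 0.2, 14.7]
force: [0.3, 0.3, 0.0]
grip_width: 0.048
grasp_force: 15.0
```

drive_tool([
  [[0, 0, 0, 0, 0, 0], [0, 0, 0, 0, 0, 0], [0, 0, 0, 0, 0, 0]],
])

```text
clock: 6.52
position: [0.5783, 0.1636, 0.103]
ee_rot: [180.0, 0.2, 14.7]
force: [0.7, 0.5, -1.0]
grip_width: 0.0476
grasp_force: 15.0
```

```bash
cat > chk.py <<'E'
from h import *
import sys
m=cm("wrist");im,d=snapshot("wrist");plates("wrist",im,d,m);save(sys.argv[1]+"w.png",im)
im,d=snapshot("scene");plates("scene",im,d,cm("scene"));save(sys.argv[1]+"s.png",im)
plan(580,164,12,14.7)
E
python3 chk.py b
```

```text
scene red [   11    37   207   139 12589] (array([ 558.8, -599.7]), array([262. , 346.6]), 90.0) z 0.0291
scene red [ 207  239   53   44 1231] (array([ 600.9, -116.7]), array([49.4, 60.5]), 6.4) z 0.0164
scene blue [ 82 129  27  23 343] (array([ 641.9, -497.2]), array([35.6, 73.4]), 84.3) z 0.0322
at [578.8 162.3 103.6] [1.7994e+02 1.1000e-01 1.4590e+01] t 6.6167
turn [ 0.06  0.11 -0.11] shift [ 1.6 -1.4 91.6]
```

View pics/bw.png

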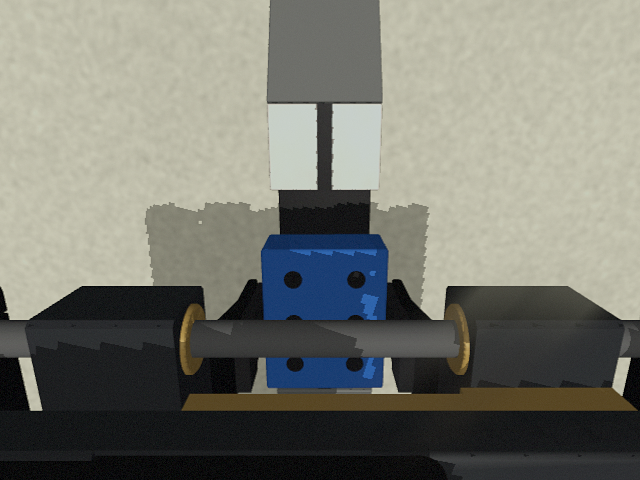

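The wrist view shows the blue plate held square, with its front edge at row ~240. The gap's far block edge is at row ~190, straight ahead of it. Next I'll measure the plate's offset along the road relative to the tool and the block.

```bash
cat > off.py <<'E'
from h import *
import sys
hue={"blue":109,"red":0}[sys.argv[1]]
s=ctrl.get_state();m=cm("wrist");im,d=snapshot("wrist")
v,u=np.mgrid[:480,:640];P=w(m,u,v,d)
T=R.from_euler('xyz',s["ee_rot"],degrees=True)
Q=T.inv().apply((P.reshape(-1,3)-s["position"])).reshape(P.shape)*1000
hsv=cv2.cvtColor(im,cv2.COLOR_RGB2HSV).astype(int);dh=abs((hsv[...,0]-hue+90)%180-90)
k=(d>0)&(dh<11)&(hsv[...,1]>110)&(P[...,2]>.08)
q=Q[k];zt=np.percentile(q[:,2],20);print("plate n",k.sum(),"toolz top",zt.round(1),"bottom",np.percentile(q[:,2],99.5).round(1))
e=q[abs(q[:,2]-zt)<4];print("x front",np.percentile(e[:,0],[98,99.5]).round(1),"y",np.percentile(e[:,1],[1,99]).round(1),"x back",e[:,0].min().round(1))
k=(d>0)&(abs(P[...,2]-.046)<.006)&(Q[...,0]>0)
q=Q[k];print("block x near",np.percentile(q[:,0],[.5,2]).round(1),"y",np.percentile(q[:,1],[1,99]).round(1),"world",rect(P[k]))
plan(580,164,12,14.7)
E
python3 off.py blue
```

```text
plate n 14132 toolz top -20.4 bottom 2.3
x front [31.4 31.7] y [-22.6  24. ] x back -28.7
block x near [42.7 43.8] y [-30.   28.6] world (array([651. , 181.8]), array([60.1, 65.2]), 14.8)
at [579.1 162.3 104. ] [1.7994e+02 7.0000e-02 1.4570e+01] t 6.6667
turn [ 0.06  0.07 -0.13] shift [ 1.3 -1.4 92. ]
```

drive_tool([
  [[0.7, -1.4, 15, 0, 0, 0], [0, 0, 20, 0, 0, 0], [0, 0, 20, 0, 0, 0], [0, 0, 16, 0, 0, 0], [0, 0, 10, 0, 0, 0], [0, 0, 6, 0, 0, 0], [0, 0, 4, 0, 0, 0], [0, 0, 1, 0, 0, 0], [0, 0, 0, 0, 0, 0], [0, 0, 0, 0, 0, 0], [0, 0, 0, 0, 0, 0]],
])

```text
clock: 7.58
position: [0.5803, 0.166, 0.0134]
ee_rot: [180.0, -0.1, 14.7]
force: [0.8, -0.4, -0.4]
grip_width: 0.0479
grasp_force: 15.0
```

drive_tool([
  [[0, 0, 1.5, 0, 0, 0], [0, 0, 0, 0, 0, 0], [0, 0, 0, 0, 0, 0]],
])

```text
clock: 7.83
position: [0.5797, 0.1657, 0.0111]
ee_rot: [180.0, -0.0, 14.7]
force: [0.4, -0.4, 0.5]
grip_width: 0.0477
grasp_force: 15.0
```

drive_tool([
  [[0, 0, 1, 0, 0, 0], [0, 0, 0, 0, 0, 0], [0, 0, 0, 0, 0, 0]],
])

```text
clock: 8.08
position: [0.5799, 0.1658, 0.0106]
ee_rot: [180.0, -0.0, 14.7]
force: [-2.3, -0.9, 4.6]
grip_width: 0.0479
grasp_force: 15.0
```

Contact at 4.6 N. Release, then retreat.

drive_tool([
  [[0, 0, 0, 0, 0, 0], [0, 0, 0, 0, 0, 0], [0, 0, 0, 0, 0, 0], [0, 0, 0, 0, 0, 0], [0, 0, 0, 0, 0, 0], [0, 0, 0, 0, 0, 0], [0, 0, 0, 0, 0, 0], [0, 0, 0, 0, 0, 0]],
], gripper=0.85)

```text
clock: 8.75
position: [0.5796, 0.1657, 0.0099]
ee_rot: [180.0, 0.0, 14.7]
force: [1.0, 0.1, 0.1]
grip_width: 0.0735
grasp_force: 0.0
```

drive_tool([
  [[0, 0, -10, 0, 0, 0], [0, 0, -20, 0, 0, 0], [0, 0, -25, 0, 0, 0], [0, 0, -25, 0, 0, 0], [0, 0, -25, 0, 0, 0], [0, 0, -15, 0, 0, 0], [0, 0, 0, 0, 0, 0], [0, 0, 0, 0, 0, 0]],
])

```text
clock: 9.42
position: [0.5803, 0.166, 0.1314]
ee_rot: [180.0, -0.1, 14.7]
force: [-0.0, -0.6, -0.3]
grip_width: 0.0737
grasp_force: 0.0
```

```bash
python3 chk.py c; python3 -c "
from h import *
plan(600.3,-117.6,100,7)"
```

```text
wrist blue [ 289  196   72   87 5903] (array([581.9, 165.5]), array([48. , 59.9]), 14.8) z 0.0305
scene red [   11    37   207   139 12538] (array([ 559.4, -599.8]), array([260.9, 347.7]), -90.0) z 0.029
scene red [ 207  239   53   44 1231] (array([ 600.9, -117.5]), array([49.4, 61.1]), 6.3) z 0.0164
scene blue [ 83 129  26  23 342] (array([ 641.6, -497.6]), array([35.4, 74.6]), 83.7) z 0.0323
scene blue [ 357  364   64   68 2375] (array([579.7, 166. ]), array([48.4, 61.4]), 14.9) z 0.0302
at [579.  165.4 129.2] [1.7998e+02 9.0000e-02 1.4700e+01] t 9.5167
turn [ 0.02  0.09 -0.  ] shift [  0.6   1.6 117.2]
at [579.  165.4 129.2] [1.7998e+02 9.0000e-02 1.4700e+01] t 9.5167
turn [0.02 0.09 7.7 ] shift [-13.3 283.4  29.2]
```

drive_tool([
  [[0, 0, 0, 0, 0, 3.8], [0, 0, 0, 0, 0, 3.9], [-1, 10, 0, 0, 0, 0], [-1, 25, 0, 0, 0, 0], [-1, 32, 0, 0, 0, 0], [-2, 36, 0, 0, 0, 0], [-2, 36, 0, 0, 0, 0], [-2, 36, 0, 0, 0, 0], [-2, 36, 0, 0, 0, 0], [-1, 32, 0, 0, 0, 0], [-1, 25, 0, 0, 0, 0], [0, 15, 0, 0, 0, 0]],
], gripper=1)

```text
clock: 10.52
position: [0.5999, -0.1223, 0.1287]
ee_rot: [179.9, 0.2, 6.8]
force: [-0.0, -0.6, -0.3]
grip_width: 0.0869
grasp_force: 0.0
```

drive_tool([
  [[0, 0, 0, 0, 0, 0], [0, 0, 0, 0, 0, 0], [0, 0, 0, 0, 0, 0]],
])

```text
clock: 10.77
position: [0.601, -0.1143, 0.1297]
ee_rot: [-179.9, 0.0, 7.2]
force: [-1.3, 0.5, -0.0]
grip_width: 0.0869
grasp_force: 0.0
```

```bash
python3 chk.py d; python3 -c "
from h import *
im,d=snapshot('top');plates('top',im,d,cm('top'))
plan(600.3,-117.6,4,7)"
```

```text
wrist red [ 297  194   68   83 5487] (array([ 602.7, -118.6]), array([47.6, 59.9]), 7.2) z 0.0165
scene red [  11   37  147  140 8999] (array([ 559.6, -447.4]), array([260.7, 652.3]), 90.0) z 0.0292
scene red [ 365  229   44   32 1243] (array([415.6,   3.2]), array([48.9, 59.4]), -41.1) z 0.0241
scene red [ 207  239   53   44 1234] (array([ 600.7, -117.2]), array([49.6, 60.8]), 7.2) z 0.0164
scene blue [ 83 129  26  23 342] (array([ 640.8, -497.8]), array([35.7, 73.2]), 82.6) z 0.0324
scene blue [ 357  364   64   68 2381] (array([579.9, 166.2]), array([48.3, 60.9]), 14.9) z 0.0302
at [ 601.3 -114.   130. ] [-179.95    0.      7.22] t 10.8667
turn [-0.05 -0.   -7.48] shift [  50.  -274.3  118. ]
top red [ 509  125  131  154 6426] (array([ 560.2, -554.7]), array([252.8, 261.4]), 0.2) z 0.0303
top red [333 184  23  35 550] (array([ 599.5, -111.2]), array([33. , 60.9]), 7.2) z 0.0163
top blue [523 150  35  20 454] (array([ 644.6, -473.4]), array([38.1, 62.3]), -89.2) z 0.0284
top blue [176 203  36  40 943] (array([579.3, 164.9]), array([48.9, 62.5]), 15.6) z 0.0308
at [ 601.3 -114.3  130.1] [-179.97   -0.      7.21] t 10.9167
turn [-0.03 -0.    0.21] shift [ -1.4   3.1 126.1]
```

View pics/ds.png

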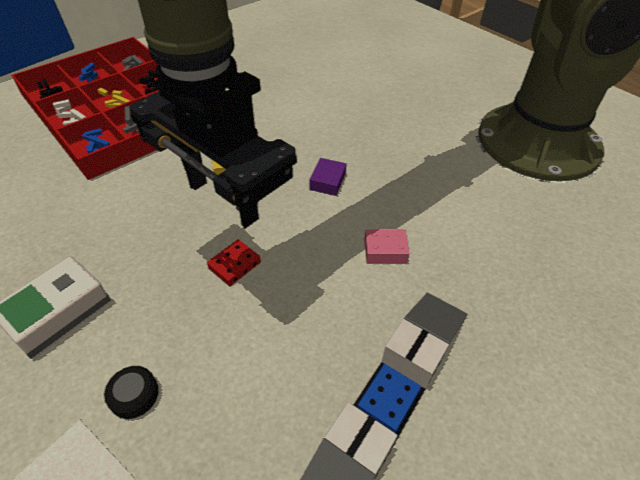

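The blue plate lies flat in the gap at (390,395), square and centred. The gripper is above red at (234,262).

drive_tool([
  [[0, 3.2, 15, 0, 0, 0], [0, 0, 25, 0, 0, 0], [0, 0, 25, 0, 0, 0], [0, 0, 25, 0, 0, 0], [0, 0, 16, 0, 0, 0], [0, 0, 11, 0, 0, 0], [0, 0, 6, 0, 0, 0], [0, 0, 3, 0, 0, 0], [0, 0, 0, 0, 0, 0], [0, 0, 0, 0, 0, 0]],
])

```text
clock: 11.75
position: [0.6025, -0.1198, 0.0051]
ee_rot: [180.0, -0.1, 7.0]
force: [-0.7, 0.1, 0.5]
grip_width: 0.0867
grasp_force: 0.0
```

drive_tool([
  [[0, 0, 0, 0, 0, 0], [0, 0, 0, 0, 0, 0], [0, 0, 0, 0, 0, 0], [0, 0, 0, 0, 0, 0], [0, 0, 0, 0, 0, 0], [0, 0, 0, 0, 0, 0], [0, 0, 0, 0, 0, 0], [0, 0, 0, 0, 0, 0], [0, 0, 0, 0, 0, 0], [0, 0, 0, 0, 0, 0]],
], gripper=0.3, force=15)

```text
clock: 12.58
position: [0.6016, -0.1199, 0.0041]
ee_rot: [180.0, 0.0, 7.0]
force: [0.5, -0.3, 0.9]
grip_width: 0.048
grasp_force: 15.0
```

drive_tool([
  [[0, 0, -10, 0, 0, 0], [0, 0, -20, 0, 0, 0], [0, 0, -25, 0, 0, 0], [0, 0, -25, 0, 0, 0], [0, 0, -25, 0, 0, 0], [0, 0, -15, 0, 0, 0], [0, 0, 0, 0, 0, 0], [0, 0, 0, 0, 0, 0]],
])

```text
clock: 13.25
position: [0.6023, -0.12, 0.1254]
ee_rot: [179.9, -0.1, 7.0]
force: [-0.4, -0.0, -0.8]
grip_width: 0.0479
grasp_force: 15.0
```

```bash
python3 -c "
from h import *
plan(579.5,165,122,14.7)"
```

```text
at [ 602.3 -120.   125.4] [ 1.7993e+02 -1.2000e-01  7.0000e+00] t 13.25
turn [ 0.08 -0.11 -7.7 ] shift [  50.3 -281.4    3.4]
```

drive_tool([
  [[0, 0, 0, 0, 0, -3.8], [0, 0, 0, 0, 0, -3.9], [2, -10, 0, 0, 0, 0], [4, -25, 0, 0, 0, 0], [6, -33, 0, 0, 0, 0], [6, -36, 0, 0, 0, 0], [6, -36, 0, 0, 0, 0], [6, -36, 0, 0, 0, 0], [6, -36, 0, 0, 0, 0], [6, -33, 0, 0, 0, 0], [5, -24, 0, 0, 0, 0], [3, -12, 0, 0, 0, 0]],
])

```text
clock: 14.25
position: [0.5762, 0.1703, 0.1233]
ee_rot: [-179.8, 0.1, 15.0]
force: [-0.2, 0.4, -0.3]
grip_width: 0.0476
grasp_force: 15.0
```

drive_tool([
  [[0, 0, 0, 0, 0, 0], [0, 0, 0, 0, 0, 0], [0, 0, 0, 0, 0, 0], [0, 0, 0, 0, 0, 0]],
])

```text
clock: 14.58
position: [0.5792, 0.1617, 0.1235]
ee_rot: [179.9, 0.1, 14.5]
force: [-0.4, -0.7, -0.2]
grip_width: 0.0481
grasp_force: 15.0
```

```bash
python3 off.py red
```

```text
plate n 11987 toolz top -13.0 bottom 2.0
x front [30.8 31. ] y [-22.7  24. ] x back -29.2
block x near [42.8 43.9] y [-30.8  27.7] world (array([650.7, 181.7]), array([60.1, 64.3]), 14.8)
at [579.2 162.  123.7] [1.7994e+02 4.0000e-02 1.4480e+01] t 14.6333
turn [ 0.06  0.04 -0.22] shift [  1.3  -1.8 111.7]
```

drive_tool([
  [[0, 0, 0, 0, 0, 0], [0, 0, 0, 0, 0, 0], [0, 0, 0, 0, 0, 0], [0, 0, 0, 0, 0, 0], [0, 0, 0, 0, 0, 0], [0, 0, 0, 0, 0, 0]],
])

```text
clock: 15.13
position: [0.5787, 0.1646, 0.124]
ee_rot: [180.0, 0.0, 14.7]
force: [0.7, 0.2, 0.6]
grip_width: 0.0482
grasp_force: 15.0
```

```bash
python3 off.py red
```

```text
plate n 11947 toolz top -13.0 bottom 2.1
x front [30.7 31. ] y [-22.7  24. ] x back -29.6
block x near [42.1 43.3] y [-27.5  31.1] world (array([651.4, 181.8]), array([60.2, 65.5]), 14.5)
at [578.7 164.7 124. ] [180.     0.    14.71] t 15.1833
turn [0.   0.   0.01] shift [  1.1   1.  112. ]
```

drive_tool([
  [[1.2, 0.8, 15, 0, 0, 0], [0, 0, 20, 0, 0, 0], [0, 0, 20, 0, 0, 0], [0, 0, 15, 0, 0, 0], [0, 0, 9, 0, 0, 0], [0, 0, 5, 0, 0, 0], [0, 0, 3, 0, 0, 0], [0, 0, 1, 0, 0, 0], [0, 0, 0, 0, 0, 0], [0, 0, 0, 0, 0, 0], [0, 0, 0, 0, 0, 0]],
])

```text
clock: 16.1
position: [0.5806, 0.1643, 0.0368]
ee_rot: [180.0, -0.1, 14.7]
force: [-0.8, 0.3, 0.8]
grip_width: 0.048
grasp_force: 15.0
```

drive_tool([
  [[0, 0, 1, 0, 0, 0], [0, 0, 0, 0, 0, 0], [0, 0, 0, 0, 0, 0]],
])

```text
clock: 16.35
position: [0.5801, 0.1641, 0.0351]
ee_rot: [180.0, -0.0, 14.7]
force: [0.1, -0.3, -0.5]
grip_width: 0.0475
grasp_force: 15.0
```

drive_tool([
  [[0, 0, 1, 0, 0, 0], [0, 0, 0, 0, 0, 0], [0, 0, 0, 0, 0, 0]],
])

```text
clock: 16.6
position: [0.5802, 0.1641, 0.0341]
ee_rot: [180.0, -0.0, 14.7]
force: [0.4, -0.3, -0.4]
grip_width: 0.0479
grasp_force: 15.0
```

drive_tool([
  [[0, 0, 0.5, 0, 0, 0], [0, 0, 0, 0, 0, 0], [0, 0, 0, 0, 0, 0]],
])

```text
clock: 16.85
position: [0.5802, 0.1642, 0.034]
ee_rot: [180.0, -0.0, 14.7]
force: [-1.0, -0.4, 5.9]
grip_width: 0.048
grasp_force: 15.0
```

drive_tool([
  [[0, 0, 0, 0, 0, 0], [0, 0, 0, 0, 0, 0], [0, 0, 0, 0, 0, 0], [0, 0, 0, 0, 0, 0], [0, 0, 0, 0, 0, 0], [0, 0, 0, 0, 0, 0], [0, 0, 0, 0, 0, 0], [0, 0, 0, 0, 0, 0]],
], gripper=0.8)

```text
clock: 17.52
position: [0.58, 0.1641, 0.0334]
ee_rot: [180.0, 0.0, 14.7]
force: [-0.7, 0.6, 0.6]
grip_width: 0.0696
grasp_force: 0.0
```

drive_tool([
  [[0, 0, 8, 0, 0, 0], [0, 0, 8, 0, 0, 0], [0, 0, 4, 0, 0, 0], [0, 0, 0, 0, 0, 0], [0, 0, 0, 0, 0, 0]],
])

```text
clock: 17.93
position: [0.5795, 0.164, 0.0128]
ee_rot: [-180.0, 0.1, 14.7]
force: [0.2, -0.3, -0.4]
grip_width: 0.0696
grasp_force: 0.0
```

drive_tool([
  [[0, 0, 0, 0, 0, 0], [0, 0, 0, 0, 0, 0], [0, 0, 0, 0, 0, 0], [0, 0, 0, 0, 0, 0], [0, 0, 0, 0, 0, 0], [0, 0, 0, 0, 0, 0], [0, 0, 0, 0, 0, 0], [0, 0, 0, 0, 0, 0]],
], gripper=0.5, force=4)

```text
clock: 18.6
position: [0.5802, 0.1643, 0.0138]
ee_rot: [-180.0, -0.0, 14.7]
force: [-0.2, 0.3, 1.6]
grip_width: 0.0482
grasp_force: 4.0
```

drive_tool([
  [[0, 0, 0, 0, 0, 0], [0, 0, 0, 0, 0, 0], [0, 0, 0, 0, 0, 0], [0, 0, 0, 0, 0, 0], [0, 0, 0, 0, 0, 0], [0, 0, 0, 0, 0, 0], [0, 0, 0, 0, 0, 0], [0, 0, 0, 0, 0, 0]],
], gripper=0.85)

```text
clock: 19.27
position: [0.58, 0.1641, 0.0135]
ee_rot: [180.0, 0.0, 14.7]
force: [-1.2, -0.2, -0.1]
grip_width: 0.0737
grasp_force: 0.0
```

drive_tool([
  [[0, 0, -8, 0, 0, 0], [0, 0, -15, 0, 0, 0], [0, 0, -25, 0, 0, 0], [0, 0, -30, 0, 0, 0], [0, 0, -30, 0, 0, 0], [0, 0, -25, 0, 0, 0], [0, 0, -10, 0, 0, 0], [0, 0, 0, 0, 0, 0], [0, 0, 0, 0, 0, 0], [0, 0, 0, 0, 0, 0]],
])

```text
clock: 20.1
position: [0.5791, 0.1636, 0.1551]
ee_rot: [180.0, 0.1, 14.7]
force: [0.6, -0.1, -0.3]
grip_width: 0.0743
grasp_force: 0.0
```

```bash
sed -i 's/,.016),("blue"/,.016),("blue"/' h.py; python3 chk.py e
```

```text
wrist red [ 289  192   71   86 5813] (array([581.2, 163.6]), array([48. , 60.4]), 14.8) z 0.0465
scene red [   11    37   207   139 12579] (array([ 559.3, -599.4]), array([261.2, 346.4]), 89.9) z 0.029
scene red [ 357  356   65   71 2536] (array([574.4, 163.4]), array([47.7, 71.6]), 14.6) z 0.0461
scene blue [ 83 129  26  23 342] (array([ 641.9, -496. ]), array([35.5, 74.5]), 83.9) z 0.0324
at [579.  163.7 154.7] [-179.99    0.18   14.7 ] t 20.2
turn [-0.01  0.18  0.  ] shift [ 1.100e+00 -1.000e-01  1.427e+02]
```

View pics/es.png

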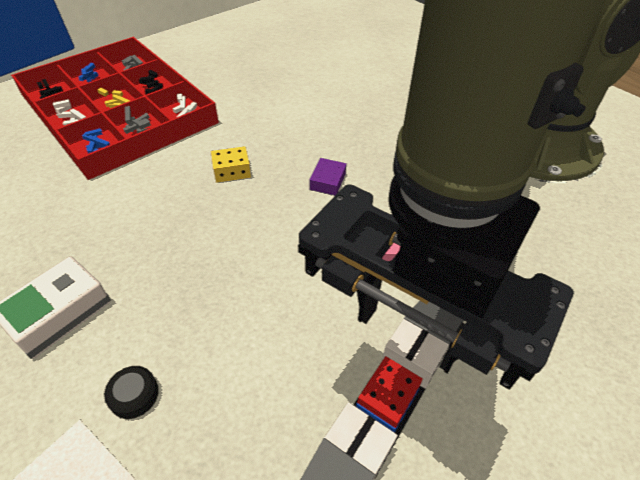

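The red plate lies flat at (390,393), level with the blocks at z 46 mm, over blue and centred. Yellow is unmoved at (231,164) and the gripper is clear.

```bash
python3 -c "
from cell import ticket
print(ticket.hand_in())"
```

```text
the job is handed in; nothing more can be done
None
```

The job is handed in: the blue (24 mm) and red (16 mm) plates are stacked flat in the gap, level with the road and centred to within about 2 mm, yellow was left where it lay, and the clock stood at about 20 s.

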